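# Line up the objectives in the rest by length

## Task

Lay out the four microscope objectives that stand about the desk, ready to be screwed into the nosepiece: put them into the black objective rest, one to a well and upright on their threads, in order of length: the shortest in the end well nearest the nosepiece turret that lies on the desk, the longest in the end well farthest from it. They are precision optics: set each one down, do not drop or throw it, and leave the amber oil bottle standing where it is.

Things in the scene. Friction and masses are not known exactly. Their poses are not given: they have to be found in the camera images.
- objective_a_mid (a point): Loose microscope objective, bare satin metal with dark grooves, upright and round, the shortest, with the widest front lens (20 mm): 34 mm tall, standing on its thread (25 mm wide, 5 mm high) with the lens up; the barrel is 32 mm wide from 5 to 22 mm above its foot, above that 30 mm, then it tapers; about 90 g. The point lies on its axis half-way up (17 mm above its foot), z up the axis; it is the same all round.
- objective_b_mid (a point): Loose microscope objective, bare satin metal with dark grooves, upright and round, the second shortest, front lens 13 mm: 44 mm tall, standing on its thread (25 mm wide, 5 mm high) with the lens up; the barrel is 32 mm wide from 5 to 27 mm above its foot, above that 30 mm, then it tapers; about 130 g. The point lies on its axis half-way up (22 mm above its foot), z up the axis; it is the same all round.
- objective_c_mid (a point): Loose microscope objective, bare satin metal with dark grooves, upright and round, the second longest, tapering to a nose 14 mm wide with a small front lens (8 mm): 54 mm tall, standing on its thread (25 mm wide, 5 mm high) with the lens up; the barrel is 32 mm wide from 5 to 34 mm above its foot, above that 30 mm, then it tapers; about 170 g. The point lies on its axis half-way up (27 mm above its foot), z up the axis; it is the same all round.
- objective_d_mid (a point): Loose microscope objective, bare satin metal with dark grooves, upright and round, the longest, tapering to a narrow nose 11 mm wide with a tiny front lens (4 mm): 64 mm tall, standing on its thread (25 mm wide, 5 mm high) with the lens up; the barrel is 32 mm wide from 5 to 42 mm above its foot, above that 30 mm, then it tapers; about 210 g. The point lies on its axis half-way up (32 mm above its foot), z up the axis; it is the same all round.
- seat_1: Floor of well 1 of the objective rest: a grey felt pad in a round well 50 mm wide. The rest is a black block 264 x 72 mm, 16 mm high, fixed to the desk, with four equal wells in one row, 64 mm apart, numbered 1 to 4 along the row towards the robot's left. well 1 is the end well on the right. The origin is the middle of the pad's top, 11 mm above the desk and 5 mm below the block's top; y runs along the row from well 1 to well 4, z up.
- seat_2: Floor of well 2 of the objective rest: a grey felt pad in a round well 50 mm wide. The rest is a black block 264 x 72 mm, 16 mm high, fixed to the desk, with four equal wells in one row, 64 mm apart, numbered 1 to 4 along the row towards the robot's left. The origin is the middle of the pad's top, 11 mm above the desk and 5 mm below the block's top; y runs along the row from well 1 to well 4, z up.
- seat_3: Floor of well 3 of the objective rest: a grey felt pad in a round well 50 mm wide. The rest is a black block 264 x 72 mm, 16 mm high, fixed to the desk, with four equal wells in one row, 64 mm apart, numbered 1 to 4 along the row towards the robot's left. The origin is the middle of the pad's top, 11 mm above the desk and 5 mm below the block's top; y runs along the row from well 1 to well 4, z up.
- seat_4: Floor of well 4 of the objective rest: a grey felt pad in a round well 50 mm wide. The rest is a black block 264 x 72 mm, 16 mm high, fixed to the desk, with four equal wells in one row, 64 mm apart, numbered 1 to 4 along the row towards the robot's left. well 4 is the end well on the left. The origin is the middle of the pad's top, 11 mm above the desk and 5 mm below the block's top; y runs along the row from well 1 to well 4, z up.
- nosepiece: The revolving nosepiece taken off the microscope, a low round metal turret 104 mm wide and 40 mm high with a black knurled ring and five empty threaded holes in its sloping face, lying face up, fixed to the desk, beyond the left (y > 0) or the right (y < 0) end of the rest. The origin is the middle of its underside, at desk height.
- oil_bottle_mid (a point): Amber glass bottle of immersion oil with a paper label and a black cap, 27 mm wide, 74 mm tall, loose, standing among the objectives. The point lies on its axis half-way up (37 mm).
Not all that is in view belongs to the job. Leave any blue or purple look-alike of the part that bears objective_b_mid alone.

How it is judged:
By the outcome, as a careful person would: the job done as asked, in the order asked, and still so for the second after the job is handed in, with the robot touching nothing.
It also fails if it takes over 106 s, if anything falls off the work surface, if the arm or the gripper's body presses on something with over 40 N, if the wrist force passes 120 N, or if a joint passes its speed limit or range.

## Robot

A 6-joint arm with a two-finger parallel gripper is mounted at the origin on the work surface. World frame = base frame: x ahead of the robot, y to its left, z up, the work surface at z = 0. Lengths are in mm, angles in degrees, forces in N, time in s.
With the tool pointing down it reaches from about 300 to 850 mm from the base axis. Payload 4.2 kg.
Tool frame: the origin (TCP) lies on the centre line of the jaws, within the pads' length; the fingertips stand 14 mm ahead of it and the grasp point (between the pads) lies 5 mm behind it (env.finger_overhang is the z of the fingertips in the tool frame, in mm); z points along the fingers, y is the line along which they close (so a half turn about z gives the same grasp; the last joint's range is limited). The gripper opens to 91 mm and grips with 3 to 60 N. Pads are 32 mm wide; open, the fingers measure 118 mm over their backs; the gripper's body (76 mm by 178 mm) begins 60 mm behind the grasp point.
Start: joints at [70.13, 18.312, 89.639, -0, 72.044, -1.146], TCP at [184.586, 544.585, 198.976] pointing down, gripper open.
Joint ranges: [-177.97, 177.97], [-48.28, 115.42], [12.27, 149.76], [-77.06, 257.06], [2.81, 150.46], [-146.56, 146.56]. Speed limits (degrees/s): [147.25, 147.25, 180, 180, 180, 180].

## Interface

Orientations are given as [roll, pitch, yaw] about the fixed x, y, z axes, in that order (R = Rz(yaw) Ry(pitch) Rx(roll)).
In Python, from workcell import sensors, viewer, env gives the robot as it stands. The module is installed in compiled form; this text tells all that it offers.
- The arm moves only by the tool step_arm, never from a script. Its argument "plan" is one flat list of numbers, 6 for each row, row after row: the shift along the tool's x, y, z in cm, then the turn, a rotation vector about the tool's x, y, z in rad. In form: [x, y, z, wx, wy, wz, x, y, z, wx, wy, wz, ...]. A call has 1 to 5 rows; each row shifts and turns the commanded pose from where the row before left it, along the tool's axes as they then stand; what a row does not reach is not made up. A row lasts 1/12 s, in which the tool goes at most 41.7 mm and 7.16 degrees, less where a joint would pass 70% of its speed; a pose out of reach is approached as far as the arm can. A call is refused whole if a number of a shift passes 4.17 or a number of a turn 0.125, either way. A call with a gripper value outside its range is refused whole. "hand" is the finger opening in cm, from 0 to 9.12, set as the call begins (left out, the last holds). The fingers move at their own pace and stop on an object; "newtons" is the grip in N (left out, the last holds). Time passes only in rows, so rows that do not move let the fingers close. It gives the time, the measured TCP pose, the force, the opening and the grip force at its end, in the units of the state.
- sensors.state(): the state, without advancing time (a new reading comes with each control period).
- viewer.grab_frame(name): name is "side" or "top" or "wrist"; returns a dict with "img" (480x640x3 uint8, red, green, blue), "fx", "fy", "cx", "cy" (pixels), "position" and "attitude" of the camera in the world. Camera axes: x right, y down, z forward; pixel columns grow to the right and rows downward; lengths in mm; the calibration is good to about 2 mm. A picture is of the moment at which its call begins. There is no depth.
- env.job_done(): hands the job in; it is judged then, once.
Trained networks look in a picture, given as the dict that the camera call returned (one of the last four; its "shot" number tells which), for a name from the list of things; names that differ only in an ending like _2 or _b are one class to them, and where a whole thing is asked for, a point or a joint stands for the part that bears it (a point fixed in the world has none). Each returns a list of dicts, best first, with "score" (0 to 1); they miss things now and then, are a little off and sometimes report something else, mostly with a low value. They report only what shows in the picture. A call takes as long as a camera call. They do not tell look-alikes from the thing itself.
- viewer.boxes_of(name, picture): "location" ([column, row] in pixels, amid what is visible of it).
- viewer.pinpoint(name, picture): "location" ([column, row] in pixels: a listed point, or the origin of a listed thing).
The state is a dict: "time_s": time; "qpos": joint angles; "qvel": joint speeds; "effort": joint torques, N m; "ee_pos": TCP position; "ee_rot": TCP orientation; "force": force on the tool from outside, world axes, zero at the start; "torque": the same for the moment, N m; "gripper_width": finger opening in mm; "gripper_force": force on a finger pad.
Only numpy, scipy, OpenCV 4.12 (cv2) and the standard library are available. Lean on these libraries where they do the work, as an engineer would, in place of code of your own. Each camera call takes 0.05 s, during which the arm holds its last target. There are 200 camera calls.

## Working session

There is one attempt and no reset: what is moved stays moved. The work goes in short steps, Python scripts to look and compute and a tool call to move; the robot and the scene stay as the last step left them, time stands still between calls to the robot, and variables do not carry over. Pictures are saved under pics/ and viewed, at most 14 in all, crops included, and the job is handed in when it is done.

Besides the shell and the picture viewer there is one more tool, called after "Call:" by a JSON object that holds its "fn" and its "kwargs". step_arm: Moves the arm, as the interface text tells. Its arguments: {"type":"object","properties":{"plan":{"type":"array","items":{"type":"number"}},"hand":{"type":"number"},"newtons":{"type":"number"}},"required":["plan"]}

```bash
mkdir -p pics
cat > h.py <<'E'
import numpy as np,cv2
from scipy.spatial.transform import Rotation as R
from workcell import sensors,viewer,env
def grab(n,save=None):
    f=viewer.grab_frame(n)
    if save: cv2.imwrite('pics/'+save,f['img'][:,:,::-1])
    return f
def rot(f):
    a=np.array(f['attitude'],float)
    return a if a.shape==(3,3) else R.from_euler('xyz',a,degrees=True).as_matrix()
def toz(f,px,z):
    d=rot(f)@np.array([(px[0]-f['cx'])/f['fx'],(px[1]-f['cy'])/f['fy'],1.]);p=np.array(f['position'],float)
    return p+d*(z-p[2])/d[2]
def proj(f,P):
    c=rot(f).T@(np.array(P,float)-np.array(f['position'],float))
    return [f['cx']+f['fx']*c[0]/c[2],f['cy']+f['fy']*c[1]/c[2]]
Z={'objective_a_mid':17,'objective_b_mid':22,'objective_c_mid':27,'objective_d_mid':32,'oil_bottle_mid':37,'seat_1':11,'seat_2':11,'seat_3':11,'seat_4':11,'nosepiece':0}
E
python3 - <<'E'
from h import *
for n in ['top','side']:
    f=grab(n,n+'0.png'); print(n,f['position'],f['attitude'],f['fx'])
    for k,z in Z.items():
        for d in viewer.pinpoint(k,f)[:5]: print(k,round(d['score'],2),np.round(d['location']),np.round(toz(f,d['location'],z)[:2]))
s=sensors.state();print(s['ee_pos'],s['ee_rot'],s['time_s'])
E
```

```text
top [ 383.93657548   -8.53095553 1205.73987679] [-172.7696991     1.0534973   -88.62872239] 499.5148795776199
objective_a_mid 0.51 [426. 268.] [ 454. -251.]
objective_b_mid 0.73 [190. 282.] [409. 308.]
objective_b_mid 0.6 [204. 225.] [547. 283.]
objective_b_mid 0.59 [322. 198.] [617.  -1.]
objective_b_mid 0.57 [224. 261.] [461. 231.]
objective_b_mid 0.42 [240. 233.] [527. 195.]
objective_c_mid 0.5 [367. 260.] [ 471. -109.]
objective_d_mid 0.57 [258. 263.] [456. 147.]
oil_bottle_mid 0.48 [464. 259.] [ 477. -334.]
seat_1 0.8 [268. 202.] [608. 131.]
seat_1 0.72 [349. 195.] [629. -65.]
seat_1 0.62 [323. 199.] [618.  -3.]
seat_1 0.54 [296. 202.] [610.  65.]
seat_2 0.8 [268. 202.] [608. 131.]
seat_2 0.72 [349. 195.] [629. -65.]
seat_2 0.62 [323. 199.] [618.  -3.]
seat_2 0.54 [296. 202.] [610.  65.]
seat_3 0.8 [268. 202.] [608. 131.]
seat_3 0.72 [349. 195.] [629. -65.]
seat_3 0.62 [323. 199.] [618.  -3.]
seat_3 0.54 [296. 202.] [610.  65.]
seat_4 0.8 [268. 202.] [608. 131.]
seat_4 0.72 [349. 195.] [629. -65.]
seat_4 0.62 [323. 199.] [618.  -3.]
seat_4 0.54 [296. 202.] [610.  65.]
nosepiece 
[... 753 characters left out ...]
356. 231.] [ 476. -127.]
seat_2 0.97 [248. 269.] [617.  56.]
seat_2 0.79 [263. 246.] [622.  -6.]
seat_2 0.65 [236. 296.] [605. 117.]
seat_2 0.6 [277. 224.] [627. -72.]
seat_2 0.17 [356. 231.] [ 476. -127.]
seat_3 0.97 [248. 269.] [617.  56.]
seat_3 0.79 [263. 246.] [622.  -6.]
seat_3 0.65 [236. 296.] [605. 117.]
seat_3 0.6 [277. 224.] [627. -72.]
seat_3 0.17 [356. 231.] [ 476. -127.]
seat_4 0.97 [248. 269.] [617.  56.]
seat_4 0.79 [263. 246.] [622.  -6.]
seat_4 0.65 [236. 296.] [605. 117.]
seat_4 0.6 [277. 224.] [627. -72.]
seat_4 0.17 [356. 231.] [ 476. -127.]
nosepiece 0.66 [337. 155.] [ 614. -346.]
[184.57669963 544.55880081 198.9837147 ] [1.79996351e+02 2.52510165e-04 1.61275704e+02] 1.1
```

View pics/top0.png

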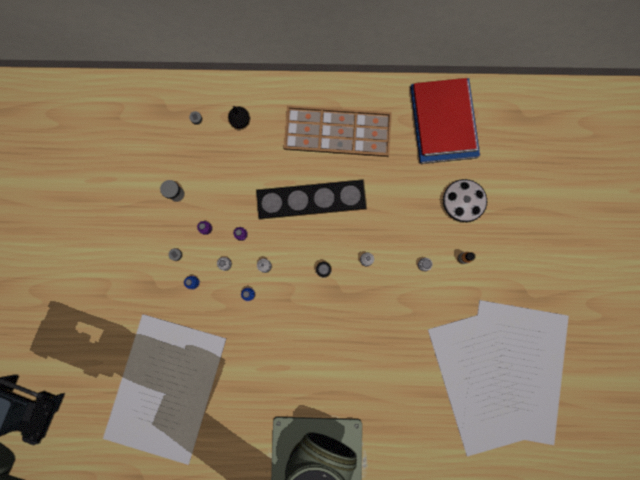

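View pics/side0.png

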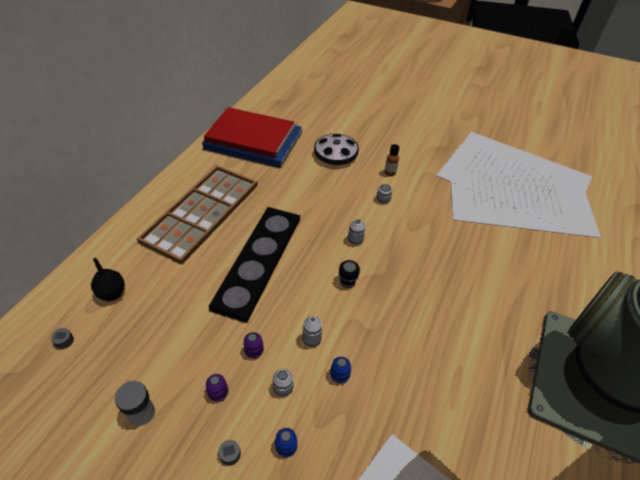

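The rest runs at top px (257–366, 183–217), and the nosepiece is at (465,201), to its right, so well 1 takes the shortest.

Candidates in the top picture:
- **Bare metal:** (425,264), likely a, beside the oil bottle at (466,257); (367,258), likely c; (264,265), likely d; (223,263), likely b.
- **Not wanted:** the black one at (323,269), purple at (204,228) and (240,234), blue at (191,282) and (248,294), grey nut at (175,254), and grey pieces at (170,189) and (195,117).

I'll check these in one close crop and triangulate.

Run:
```python
from h import *
im=cv2.imread('pics/side0.png')
C=[(384,192),(356,231),(283,381),(312,330)]
cv2.imwrite('pics/crop.png',np.vstack([np.hstack([cv2.resize(im[y-32:y+32,x-40:x+40],(400,300),interpolation=3) for x,y in C[i:i+2]]) for i in (0,2)]))
f=grab('top');g=f['img'].astype(int)
m=((g.max(2)<45)).astype(np.uint8);m[:170]=0;m[225:]=0;m[:,:245]=0;m[:,375:]=0
c=max(cv2.findContours(cv2.morphologyEx(m,3,np.ones((7,7))),0,1)[0],key=cv2.contourArea)
b=cv2.boxPoints(cv2.minAreaRect(c));w=np.array([toz(f,p,16)[:2] for p in b]);print(np.round(w),w.mean(0),[np.linalg.norm(w[i]-w[i-1]).round() for i in range(4)])
s=grab('side')
gray=cv2.cvtColor(f['img'],cv2.COLOR_RGB2GRAY)
for k in ['seat_1','objective_b_mid']:
  for d in viewer.boxes_of(k,f)+[0]+viewer.boxes_of(k,s):
    if d: print(k,round(d['score'],2),np.round(d['location'],1))
```

```text
[[ 636.  161.]
 [ 666.  -97.]
 [ 596. -105.]
 [ 566.  152.]] [616.00657661  27.68622334] [np.float64(70.0), np.float64(260.0), np.float64(70.0), np.float64(258.0)]
seat_1 0.73 [324.8 198.6]
seat_1 0.73 [269.6 202.1]
seat_1 0.59 [349.2 198.1]
seat_1 0.54 [297.  203.3]
seat_1 0.88 [249.3 270.4]
seat_1 0.8 [280.4 226.1]
seat_1 0.64 [232.9 294.8]
seat_1 0.61 [264.9 244.8]
seat_1 0.32 [383.6 194.1]
objective_b_mid 0.73 [241.2 233.9]
objective_b_mid 0.72 [225.1 263.2]
objective_b_mid 0.67 [247.8 292.3]
objective_b_mid 0.62 [190.6 284.5]
objective_b_mid 0.57 [201.4 226.2]
objective_b_mid 0.3 [426.2 265.8]
objective_b_mid 0.93 [251.8 344.5]
objective_b_mid 0.75 [285.7 441.9]
objective_b_mid 0.74 [281.2 382.5]
objective_b_mid 0.59 [214.9 388.9]
objective_b_mid 0.57 [340.3 369.7]
```

View pics/crop.png

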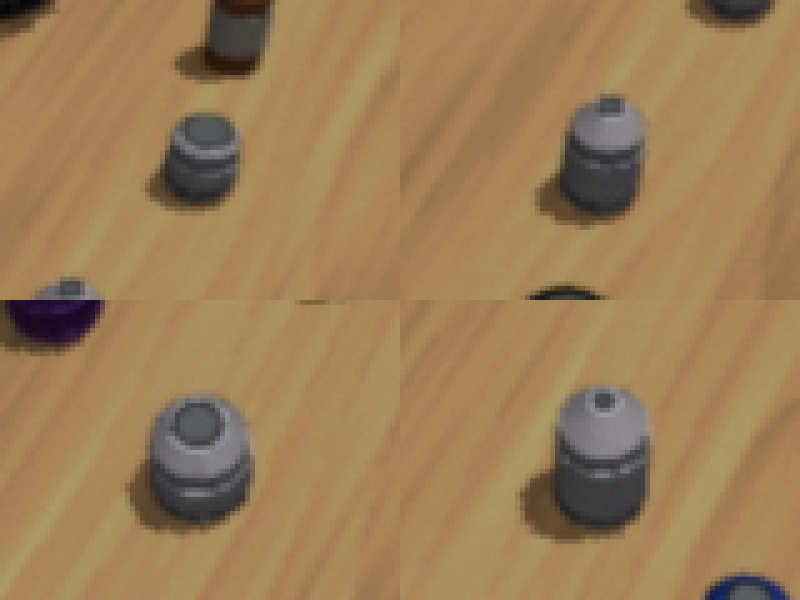

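Confirmed in the side picture: a at (384,192), c at (356,231), b at (283,381), d at (312,330). I'll turn the tool to the rest's normal and go over b.

Call:
{"fn": "step_arm", "kwargs": {"plan": [0,0,0,0,0,0.113,0,0,0,0,0,0.113,0,0,0,0,0,0.113,0,0,0,0,0,0.113,0,0,0,0,0,0.113], "hand": 6, "newtons": 15}}

```text
time_s: 1.82
ee_pos: [184.6, 544.6, 199.0]
ee_rot: [180.0, -0.0, 128.6]
force: [0.5, -0.3, -0.7]
gripper_width: 61.8
gripper_force: 0.0
```

Call:
{"fn": "step_arm", "kwargs": {"plan": [0,0,0,0,0,0.113,0,0,0,0,0,0.113,0,0,0,0,0,0.113,0,0,0,0,0,0.113,0,0,0,0,0,0.113]}}

```text
time_s: 2.23
ee_pos: [184.6, 544.6, 199.0]
ee_rot: [180.0, -0.0, 96.2]
force: [-1.3, 0.4, -0.5]
gripper_width: 60.0
gripper_force: 0.0
```

Call:
{"fn": "step_arm", "kwargs": {"plan": [-2.85,2,0.3,0,0,0,-2.85,2,0.3,0,0,0,-2.85,2,0.3,0,0,0,-2.85,2,0.3,0,0,0,-2.85,2,0.3,0,0,0]}}

```text
time_s: 2.65
ee_pos: [300.9, 413.2, 184.0]
ee_rot: [180.0, -0.0, 96.6]
force: [0.3, -0.4, -0.1]
gripper_width: 59.7
gripper_force: 0.0
```

Call:
{"fn": "step_arm", "kwargs": {"plan": [-2.85,2,0.3,0,0,0,-2.85,2,0.3,0,0,0,-2.85,2,0.3,0,0,0,-2.85,2,0.3,0,0,0,-2.85,2,0.3,0,0,0]}}

```text
time_s: 3.07
ee_pos: [416.6, 282.8, 169.1]
ee_rot: [180.0, -0.0, 96.5]
force: [0.8, 1.1, 0.3]
gripper_width: 59.8
gripper_force: 0.0
```

Call:
{"fn": "step_arm", "kwargs": {"plan": [-2.85,2,0.3,0,0,0,-2.85,2,0.3,0,0,0,0,0,0,0,0,0,0,0,0,0,0,0,0,0,0,0,0,0]}}

```text
time_s: 3.48
ee_pos: [461.6, 232.3, 162.9]
ee_rot: [-180.0, -0.0, 96.5]
force: [-0.9, 0.6, 0.9]
gripper_width: 60.1
gripper_force: 0.0
```

```bash
cat >> h.py <<'E'
def look(k,save=None):
    f=grab('wrist',save); s=sensors.state(); t=np.array(s['ee_pos']); Rt=R.from_euler('xyz',s['ee_rot'],degrees=True).as_matrix()
    print('tcp',np.round(t,1),'cam',np.round(f['position']))
    for d in viewer.pinpoint(k,f)[:5]:
        p=toz(f,d['location'],Z[k]); print(k,round(d['score'],2),np.round(d['location'],1),np.round(p,1),'tool mm',np.round(Rt.T@(p-t),1))
    return f
E
python3 -c "
from h import *
f=look('objective_b_mid','w1.png')"
```

```text
tcp [461.3 232.8 163.1] cam [453. 303. 349.]
objective_b_mid 0.89 [319.9 229.4] [456.8 228.7  22. ] tool mm [ -3.6  -4.9 141. ]
objective_b_mid 0.82 [384.4 270.6] [527.1 193.3  22. ] tool mm [-46.8  60.8 141. ]
objective_b_mid 0.81 [240.3 278.6] [381.2 167.8  22. ] tool mm [-55.4 -87.  141. ]
objective_b_mid 0.8 [415.  183.9] [542.2 283.4  22. ] tool mm [ 40.9  86.2 141.1]
objective_b_mid 0.72 [276.6 143.4] [407.9 305.4  22. ] tool mm [ 78.2 -44.7 141.1]
```

View pics/w1.png

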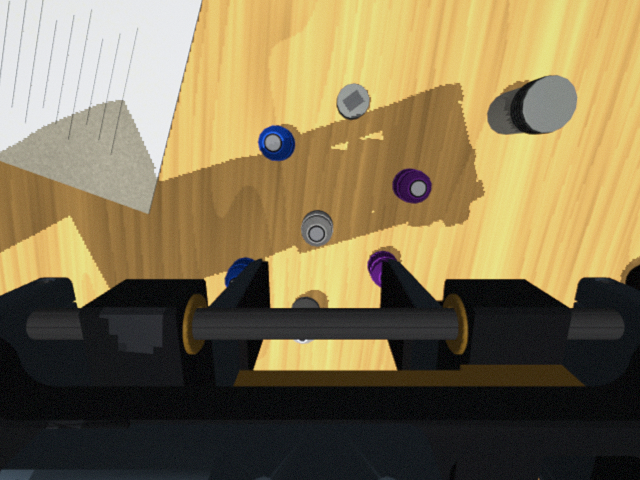

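Wrist view shows b, bare metal, at (317,229), between blue (277,143) and purple (412,185). Going down on it.

Call:
{"fn": "step_arm", "kwargs": {"plan": [-0.36,-0.48,3,0,0,0,0,0,4,0,0,0,0,0,3.5,0,0,0,0,0,2.2,0,0,0,0,0,1.2,0,0,0]}}

```text
time_s: 4.0
ee_pos: [454.7, 228.3, 21.2]
ee_rot: [-179.7, 0.1, 96.7]
force: [0.7, 0.1, -0.0]
gripper_width: 60.1
gripper_force: 0.0
```

Call:
{"fn": "step_arm", "kwargs": {"plan": [0,0,0,0,0,0,0,0,0,0,0,0,0,0,0,0,0,0,0,0,0,0,0,0,0,0,0,0,0,0], "hand": 2, "newtons": 15}}

```text
time_s: 4.42
ee_pos: [458.2, 228.6, 25.2]
ee_rot: [179.9, -0.1, 96.6]
force: [-1.0, 0.3, 2.3]
gripper_width: 29.9
gripper_force: 1.1
```

Call:
{"fn": "step_arm", "kwargs": {"plan": [0,0,0,0,0,0,0,0,0,0,0,0,0,0,0,0,0,0,0,0,0,0,0,0,0,0,0,0,0,0]}}

```text
time_s: 4.83
ee_pos: [456.1, 227.9, 25.3]
ee_rot: [-179.9, -0.0, 96.5]
force: [-5.5, 0.3, 9.5]
gripper_width: 20.4
gripper_force: 15.0
```

```bash
python3 -c "
from h import *
f=look('objective_b_mid','w2.png');s=grab('side')
cv2.imwrite('pics/w2c.png',np.hstack([cv2.resize(f['img'][180:420,200:440],(400,400)),cv2.resize(s['img'][300:460,200:360],(400,400))])[:,:,::-1])
print(sensors.state()['gripper_width'],sensors.state()['force'])"
```

```text
tcp [456.1 227.9  25.3] cam [448. 298. 211.]
objective_b_mid 0.71 [486.8 200. ] [540.7 282.8  22. ] tool mm [45.  90.3  3.1]
objective_b_mid 0.69 [249.8 128.2] [406.8 305.9  22. ] tool mm [ 83.1 -40.2   3.4]
objective_b_mid 0.64 [323.4 276. ] [455.  227.5  22. ] tool mm [-0.3 -1.1  3.3]
20.41916032082073 [-5.00102787  0.91525165  9.55187503]
```

View pics/w2c.png

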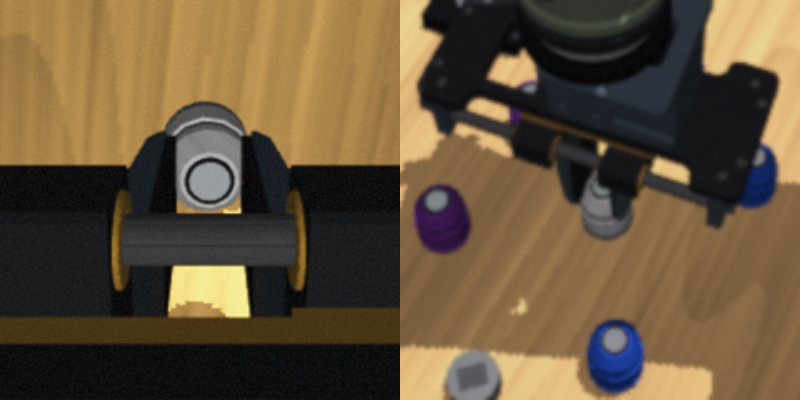

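```bash
python3 -c "
from h import *
print(env.finger_overhang)
f=grab('wrist');s=grab('side')
print('lens at z44',toz(f,(326,288),44), 'near foot',toz(f,(323,241),5),toz(f,(323,241),27))
for P in [(456,228,44),(456,244,5),(456,244,27)]: print(P,np.round(proj(f,P)),np.round(proj(s,P)))
ty=np.array([.9936,.113]);tx=np.array([-.113,.9936]);c=np.array([456.1,227.9])
for z in(11,20,30,45):
  print(z,[np.round(proj(s,[*(c+a*10.2*ty+b*16*tx),z])) for a in(-1,1) for b in(1,)],[np.round(proj(f,[*(c+a*10.2*ty+b*16*tx),z])) for a in(-1,1) for b in(1,)])
cv2.imwrite('pics/w3c.png',np.hstack([cv2.resize(f['img'][200:350,250:400],(400,400)),cv2.resize(s['img'][340:410,250:320],(400,400))])[:,:,::-1])
"
```

```text
14.0
lens at z44 [456.34239573 229.19487789  44.        ] near foot [452.74942088 244.37717111   5.        ] [452.25403019 250.13901088  27.        ]
(456, 228, 44) [325. 290.] [280. 374.]
(456, 244, 5) [328. 242.] [276. 395.]
(456, 244, 27) [328. 252.] [275. 388.]
11 [array([283., 395.]), array([271., 391.])] [array([309., 245.]), array([342., 245.])]
20 [array([283., 393.]), array([270., 389.])] [array([308., 249.]), array([343., 249.])]
30 [array([283., 390.]), array([270., 386.])] [array([307., 254.]), array([344., 254.])]
45 [array([283., 386.]), array([270., 381.])] [array([306., 262.]), array([345., 262.])]
```

View pics/w3c.png

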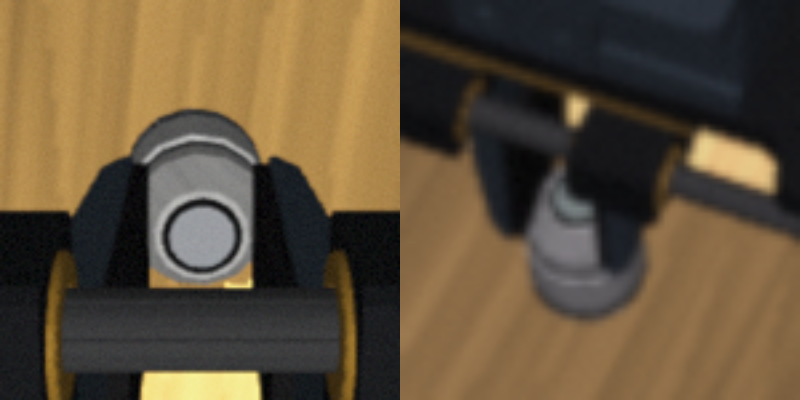

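Fingers closed on b's taper, at 20 mm wide instead of 32. The tips look higher than expected. I'll open, go lower in small steps watching the force, and regrip.

Call:
{"fn": "step_arm", "kwargs": {"plan": [0,0,0,0,0,0,0,0,0,0,0,0,0,0,0.2,0,0,0,0,0,0.2,0,0,0,0,0,0,0,0,0], "hand": 6}}

```text
time_s: 5.5
ee_pos: [457.5, 227.8, 19.6]
ee_rot: [-180.0, 0.0, 96.5]
force: [0.9, 0.9, -0.0]
gripper_width: 50.8
gripper_force: 0.0
```

```bash
python3 -c "
from h import *
f=look('objective_b_mid');s=grab('side')
cv2.imwrite('pics/w4c.png',np.hstack([cv2.resize(f['img'][180:360,230:410],(400,400)),cv2.resize(s['img'][330:430,220:320],(400,400))])[:,:,::-1])
t=sensors.state();c=np.array(t['ee_pos'])[:2];print(t['ee_pos'],t['force'])
ty=np.array([.9936,.113]);tx=np.array([-.113,.9936])
for z in(7,20,30,40,50):
  print(z,[np.round(proj(s,[*(c+a*30*ty+b*16*tx),z])) for a in(-1,1) for b in(1,)],[np.round(proj(f,[*(c+a*30*ty+b*16*tx),z])) for a in(-1,1) for b in(1,-1)])
"
```

```text
tcp [457.5 227.9  19.6] cam [449. 298. 205.]
objective_b_mid 0.93 [318.2 275.8] [453.2 229.4  22. ] tool mm [ 2.  -4.1 -2.3]
objective_b_mid 0.89 [488.6 204.8] [540.9 280.9  22. ] tool mm [43.2 88.9 -2.4]
objective_b_mid 0.75 [246.7 130.9] [407.9 304.1  22. ] tool mm [ 81.4 -40.6  -2.3]
[457.60342331 227.96306598  19.76662079] [ 0.57700361 -0.2385516  -0.14126603]
7 [array([294., 400.]), array([258., 388.])] [array([276., 245.]), array([278., 294.]), array([375., 245.]), array([373., 294.])]
20 [array([294., 397.]), array([258., 384.])] [array([273., 251.]), array([275., 303.]), array([378., 251.]), array([376., 303.])]
30 [array([294., 394.]), array([257., 381.])] [array([270., 257.]), array([272., 310.]), array([381., 257.]), array([378., 311.])]
40 [array([294., 391.]), array([257., 378.])] [array([267., 262.]), array([270., 319.]), array([384., 262.]), array([381., 319.])]
50 [array([294., 388.]), array([256., 375.])] [array([264., 269.]), array([267., 328.]), array([388., 269.]), array([384., 328.])]
```

View pics/w4c.png

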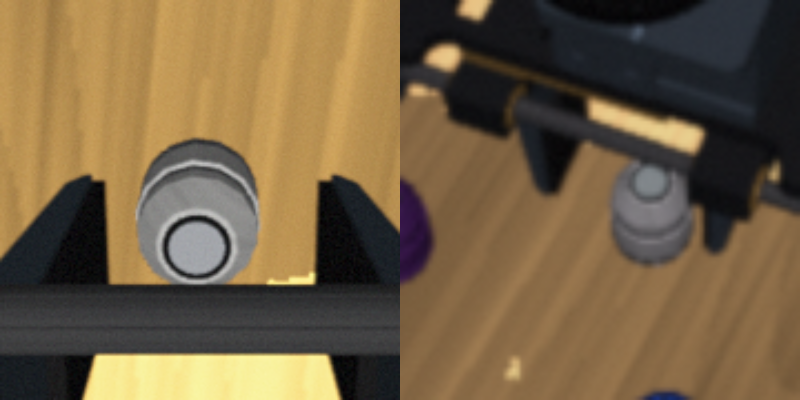

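Call:
{"fn": "step_arm", "kwargs": {"plan": [0,0,0,0,0,0,0,0,0,0,0,0,0,0,0,0,0,0,0,0,0,0,0,0], "hand": 2.6}}

```text
time_s: 5.98
ee_pos: [457.6, 228.0, 20.0]
ee_rot: [180.0, -0.0, 96.5]
force: [-0.7, -0.8, -0.3]
gripper_width: 36.2
gripper_force: 0.2
```

Call:
{"fn": "step_arm", "kwargs": {"plan": [0,0,0,0,0,0,0,0,0,0,0,0,0,0,0,0,0,0]}}

```text
time_s: 6.23
ee_pos: [457.1, 227.9, 20.0]
ee_rot: [-180.0, 0.0, 96.5]
force: [-1.6, -0.3, 1.3]
gripper_width: 27.6
gripper_force: 15.1
```

Call:
{"fn": "step_arm", "kwargs": {"plan": [0,0,0,0,0,0,0,0,0,0,0,0,0,0,0.2,0,0,0,0,0,0.3,0,0,0,0,0,0.3,0,0,0], "hand": 5}}

```text
time_s: 6.65
ee_pos: [457.8, 228.1, 11.7]
ee_rot: [180.0, -0.0, 96.5]
force: [0.0, 0.4, 0.6]
gripper_width: 49.9
gripper_force: 0.0
```

Call:
{"fn": "step_arm", "kwargs": {"plan": [0,0,0,0,0,0,0,0,0,0,0,0]}}

```text
time_s: 6.82
ee_pos: [457.4, 227.9, 11.6]
ee_rot: [-180.0, 0.0, 96.5]
force: [1.0, -0.7, 0.5]
gripper_width: 49.9
gripper_force: 0.0
```

Call:
{"fn": "step_arm", "kwargs": {"plan": [0,0,0.2,0,0,0,0,0,0.2,0,0,0,0,0,0,0,0,0]}}

```text
time_s: 7.07
ee_pos: [457.3, 227.9, 7.6]
ee_rot: [-180.0, 0.0, 96.5]
force: [-0.5, -0.1, -0.4]
gripper_width: 50.1
gripper_force: 0.0
```

Call:
{"fn": "step_arm", "kwargs": {"plan": [0,0,0.2,0,0,0,0,0,0.2,0,0,0,0,0,0,0,0,0]}}

```text
time_s: 7.32
ee_pos: [457.3, 227.9, 3.6]
ee_rot: [-180.0, 0.0, 96.5]
force: [-0.5, -0.3, 1.2]
gripper_width: 49.9
gripper_force: 0.0
```

Call:
{"fn": "step_arm", "kwargs": {"plan": [0,0,0,0,0,0,0,0,0,0,0,0,0,0,0,0,0,0,0,0,0,0,0,0], "hand": 2.8}}

```text
time_s: 7.65
ee_pos: [457.1, 227.8, 3.9]
ee_rot: [-179.9, 0.0, 96.5]
force: [-1.5, -0.3, 2.2]
gripper_width: 29.9
gripper_force: 15.0
```

Call:
{"fn": "step_arm", "kwargs": {"plan": [0,0,0,0,0,0,0,0,0,0,0,0,0,0,0.2,0,0,0,0,0,0.2,0,0,0,0,0,0,0,0,0], "hand": 4.2}}

```text
time_s: 8.07
ee_pos: [457.4, 227.9, -0.5]
ee_rot: [-180.0, 0.0, 96.5]
force: [0.1, -0.0, -0.8]
gripper_width: 42.0
gripper_force: 0.0
```

Call:
{"fn": "step_arm", "kwargs": {"plan": [0,0,0.2,0,0,0,0,0,0,0,0,0]}}

```text
time_s: 8.23
ee_pos: [457.4, 227.9, -2.4]
ee_rot: [-180.0, 0.0, 96.5]
force: [-0.1, -1.0, 0.1]
gripper_width: 41.6
gripper_force: 0.0
```

Call:
{"fn": "step_arm", "kwargs": {"plan": [0,0,0,0,0,0,0,0,0,0,0,0,0,0,0,0,0,0,0,0,0,0,0,0], "hand": 2.8}}

```text
time_s: 8.57
ee_pos: [457.5, 228.0, -2.1]
ee_rot: [-180.0, -0.0, 96.5]
force: [-0.5, 0.4, -1.0]
gripper_width: 30.2
gripper_force: 15.0
```

Call:
{"fn": "step_arm", "kwargs": {"plan": [0,0,-0.5,0,0,0,0,0,-2,0,0,0,0,0,-3,0,0,0,0,0,-3,0,0,0,0,0,0,0,0,0]}}

```text
time_s: 8.98
ee_pos: [461.2, 229.7, 88.5]
ee_rot: [179.4, -0.2, 96.5]
force: [1.2, 0.8, -0.4]
gripper_width: 30.3
gripper_force: 15.0
```

```bash
python3 -c "
from h import *
f=grab('wrist');s=grab('side')
t=sensors.state();print(t['ee_pos'],t['force'],t['gripper_width'])
c=proj(s,t['ee_pos']);x,y=int(c[0]),int(c[1])
print(c, f['fx'])
cv2.imwrite('pics/w5c.png',np.hstack([cv2.resize(f['img'][200:350,250:400],(400,400)),cv2.resize(s['img'][y-45:y+45,x-45:x+45],(400,400))])[:,:,::-1])
"
```

```text
[458.13242584 228.21043584  84.05507552] [-0.00599447 -0.45498472 -1.57170277] 30.29640662275428
[np.float64(278.10405332285586), np.float64(361.1705372056997)] 338.11332998729273
```

View pics/w5c.png

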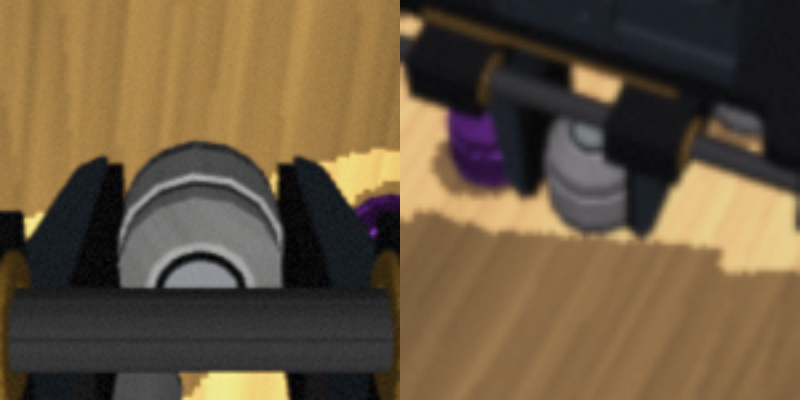

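b is held firmly (30 mm, 1.5 N weight). Carrying it over well 2.

Call:
{"fn": "step_arm", "kwargs": {"plan": [-3.12,1.68,0,0,0,0,-3.12,1.68,0,0,0,0,-3.12,1.68,0,0,0,0,-3.12,1.68,0,0,0,0,-3.12,1.68,0,0,0,0]}}

```text
time_s: 9.5
ee_pos: [558.0, 81.0, 81.0]
ee_rot: [-179.8, -0.0, 96.5]
force: [0.2, 0.7, -0.8]
gripper_width: 30.1
gripper_force: 15.0
```

Call:
{"fn": "step_arm", "kwargs": {"plan": [-3.12,1.68,0,0,0,0,-3.12,1.68,0,0,0,0,-3.12,1.68,0,0,0,0,0,0,0,0,0,0,0,0,0,0,0,0]}}

```text
time_s: 9.92
ee_pos: [618.8, -6.2, 80.6]
ee_rot: [-179.8, -0.0, 96.4]
force: [-0.3, -0.4, -1.5]
gripper_width: 30.3
gripper_force: 15.0
```

```bash
python3 -c "
from h import *
f=look('seat_1','w6.png')
s=grab('side')
for d in viewer.pinpoint('seat_1',s): print(round(d['score'],2),np.round(toz(s,d['location'],11)))
"
```

```text
tcp [618.   -5.   80.8] cam [611.  64. 266.]
seat_1 0.92 [324.9 161.7] [611.2  57.4  11. ] tool mm [62.7  0.6 69.9]
seat_1 0.89 [327.5  65.9] [605.8 121.3  11. ] tool mm [126.7   2.4  69.9]
seat_1 0.73 [329.7 244.2] [621.9  -4.6  11. ] tool mm [-0.1  4.3 69.8]
0.93 [615.  60.  11.]
0.62 [608. 114.  11.]
0.55 [621. -75.  11.]
0.54 [615.  -6.  11.]
```

View pics/w6.png

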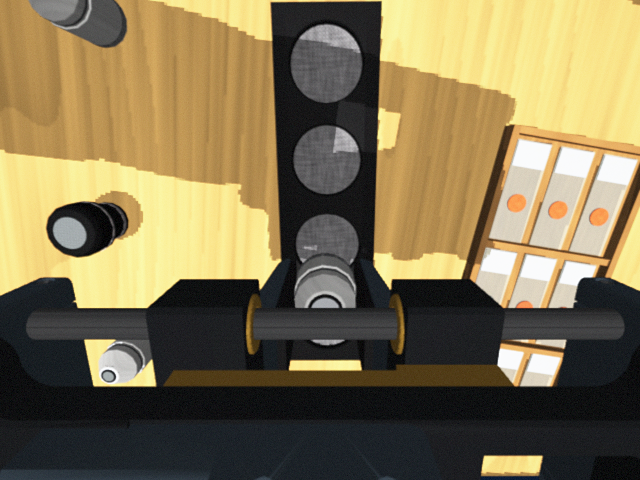

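Wells 2, 3 and 4 are at (327,244), (326,160) and (326,63). b hangs straight over well 2. Lowering it.

Call:
{"fn": "step_arm", "kwargs": {"plan": [0,0.1,2,0,0,0,0,0,2.2,0,0,0,0,0,1.3,0,0,0,0,0,0.7,0,0,0,0,0,0.3,0,0,0]}}

```text
time_s: 10.53
ee_pos: [619.2, -3.5, 16.8]
ee_rot: [-179.9, -0.0, 96.6]
force: [-0.3, 0.7, -2.0]
gripper_width: 29.9
gripper_force: 15.0
```

Call:
{"fn": "step_arm", "kwargs": {"plan": [0,0,0.2,0,0,0,0,0,0.2,0,0,0,0,0,0.15,0,0,0,0,0,0,0,0,0]}}

```text
time_s: 10.87
ee_pos: [620.8, -4.5, 12.9]
ee_rot: [179.9, 0.0, 96.5]
force: [-0.1, 0.9, -0.9]
gripper_width: 30.1
gripper_force: 15.0
```

Call:
{"fn": "step_arm", "kwargs": {"plan": [0,0,0.15,0,0,0,0,0,0,0,0,0]}}

```text
time_s: 11.03
ee_pos: [620.6, -4.6, 11.1]
ee_rot: [180.0, -0.0, 96.5]
force: [0.8, 0.3, -0.7]
gripper_width: 30.1
gripper_force: 15.0
```

Call:
{"fn": "step_arm", "kwargs": {"plan": [0,0,0.1,0,0,0,0,0,0,0,0,0]}}

```text
time_s: 11.2
ee_pos: [620.5, -4.6, 9.9]
ee_rot: [180.0, -0.0, 96.5]
force: [-0.6, -0.2, -1.9]
gripper_width: 30.1
gripper_force: 15.0
```

Call:
{"fn": "step_arm", "kwargs": {"plan": [0,0,0.1,0,0,0,0,0,0,0,0,0]}}

```text
time_s: 11.37
ee_pos: [620.6, -4.6, 9.0]
ee_rot: [180.0, -0.0, 96.5]
force: [-0.8, -0.4, -0.7]
gripper_width: 30.1
gripper_force: 15.0
```

Call:
{"fn": "step_arm", "kwargs": {"plan": [0,0,0.08,0,0,0,0,0,0,0,0,0]}}

```text
time_s: 11.53
ee_pos: [620.6, -4.6, 8.9]
ee_rot: [180.0, 0.0, 96.5]
force: [-1.7, -0.0, 2.6]
gripper_width: 30.5
gripper_force: 15.0
```

Call:
{"fn": "step_arm", "kwargs": {"plan": [0,0,0.08,0,0,0,0,0,0,0,0,0]}}

```text
time_s: 11.7
ee_pos: [620.7, -4.6, 8.9]
ee_rot: [180.0, 0.0, 96.5]
force: [-2.1, -1.2, 8.6]
gripper_width: 30.3
gripper_force: 15.0
```

Call:
{"fn": "step_arm", "kwargs": {"plan": [0,0,0.08,0,0,0,0,0,0,0,0,0]}}

```text
time_s: 11.87
ee_pos: [620.7, -4.6, 8.9]
ee_rot: [179.9, 0.0, 96.5]
force: [-5.1, -0.9, 12.6]
gripper_width: 30.1
gripper_force: 15.0
```

Contact came at the expected height. Releasing, and going to c.

Call:
{"fn": "step_arm", "kwargs": {"plan": [0,0,-0.12,0,0,0,0,0,0,0,0,0,0,0,0,0,0,0,0,0,-0.5,0,0,0,0,0,-2,0,0,0], "hand": 5}}

```text
time_s: 12.28
ee_pos: [617.9, -4.5, 29.9]
ee_rot: [-179.6, -0.1, 96.5]
force: [-0.5, 0.2, 1.0]
gripper_width: 50.1
gripper_force: 0.0
```

Call:
{"fn": "step_arm", "kwargs": {"plan": [0,0,-4,0,0,0,0,0,-3.5,0,0,0,-1.77,-3.2,0,0,0,0,-1.77,-3.2,0,0,0,0,-1.77,-3.2,0,0,0,0]}}

```text
time_s: 12.7
ee_pos: [530.6, -68.7, 108.4]
ee_rot: [179.9, 0.0, 96.6]
force: [-0.1, -0.6, -0.8]
gripper_width: 49.8
gripper_force: 0.0
```

Call:
{"fn": "step_arm", "kwargs": {"plan": [-1.77,-3.2,0,0,0,0,-1.77,-3.2,0,0,0,0,0,0,0,0,0,0,0,0,0,0,0,0], "hand": 6}}

```text
time_s: 13.03
ee_pos: [470.5, -111.5, 108.1]
ee_rot: [180.0, -0.0, 96.4]
force: [-0.1, 0.3, 0.5]
gripper_width: 59.2
gripper_force: 0.0
```

```bash
python3 -c "
from h import *
f=look('objective_c_mid','w7.png');look('objective_d_mid');look('objective_a_mid')
t=grab('top')
for k in ('objective_b_mid','seat_1'):
  for d in viewer.pinpoint(k,t): print(k,round(d['score'],2),np.round(d['location']),np.round(toz(t,d['location'],33 if k[0]=='o' else 11)))
"
```

```text
tcp [ 471.9 -111.1  108.2] cam [462. -41. 294.]
objective_c_mid 0.59 [327.6 241.2] [ 472.5 -110.6   27. ] tool mm [ 0.4  0.5 81.2]
tcp [ 472.9 -110.5  108. ] cam [464. -40. 294.]
objective_d_mid 0.7 [524.2 129.1] [608.5  -7.3  32. ] tool mm [ 87.  146.4  76.1]
tcp [ 472.7 -110.2  107.7] cam [464. -40. 293.]
objective_a_mid 0.84 [299.1 381.9] [ 464.6 -252.4   17. ] tool mm [-140.3  -24.5   90.7]
objective_b_mid 0.74 [325. 194.] [624.  -7.  33.]
objective_b_mid 0.7 [248. 294.] [383. 167.  33.]
objective_b_mid 0.64 [240. 231.] [531. 194.  33.]
objective_b_mid 0.57 [190. 281.] [412. 306.  33.]
objective_b_mid 0.52 [204. 228.] [536. 279.  33.]
seat_1 0.84 [268. 201.] [609. 130.  11.]
seat_1 0.78 [299. 202.] [608.  56.  11.]
seat_1 0.72 [350. 200.] [617. -69.  11.]
seat_1 0.42 [322. 198.] [619.   0.  11.]
```

View pics/w7.png

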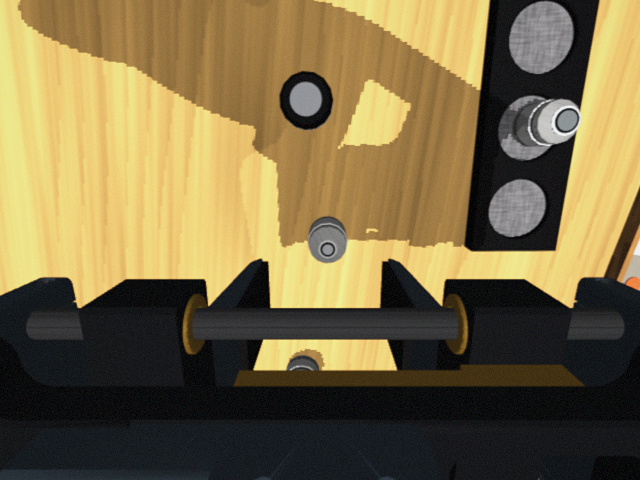

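b stands upright in well 2 at (545,123); c is directly below at (327,240). Gripping c.

Call:
{"fn": "step_arm", "kwargs": {"plan": [0,0,3,0,0,0,0,0,3,0,0,0,0,0,2,0,0,0,0,0,1.5,0,0,0,0,0,0.8,0,0,0]}}

```text
time_s: 13.9
ee_pos: [470.5, -110.2, 2.8]
ee_rot: [-179.8, -0.1, 96.6]
force: [0.7, 0.0, -0.4]
gripper_width: 60.2
gripper_force: 0.0
```

Call:
{"fn": "step_arm", "kwargs": {"plan": [0,0,0,0,0,0,0,0,0,0,0,0,0,0,0,0,0,0,0,0,0,0,0,0,0,0,0,0,0,0], "hand": 2.8}}

```text
time_s: 14.32
ee_pos: [472.2, -110.9, 5.7]
ee_rot: [179.9, 0.0, 96.5]
force: [-0.5, 0.0, 1.8]
gripper_width: 30.4
gripper_force: 15.1
```

Call:
{"fn": "step_arm", "kwargs": {"plan": [0,0,0,0,0,0,0,0,0,0,0,0]}}

```text
time_s: 14.48
ee_pos: [472.2, -110.9, 5.6]
ee_rot: [179.9, 0.0, 96.5]
force: [-1.0, 0.0, 5.8]
gripper_width: 30.0
gripper_force: 15.0
```

Call:
{"fn": "step_arm", "kwargs": {"plan": [0,0,-0.3,0,0,0,0,0,-0.5,0,0,0,0,0,-1,0,0,0,0,0,0,0,0,0]}}

```text
time_s: 14.82
ee_pos: [472.5, -110.9, 23.9]
ee_rot: [179.9, 0.0, 96.5]
force: [-0.3, -0.4, -2.0]
gripper_width: 30.5
gripper_force: 15.0
```

Call:
{"fn": "step_arm", "kwargs": {"plan": [0,0,-2,0,0,0,0,0,-3,0,0,0,0,0,-2,0,0,0,0,0,0,0,0,0,0,0,0,0,0,0]}}

```text
time_s: 15.23
ee_pos: [471.9, -110.8, 93.0]
ee_rot: [179.9, 0.0, 96.5]
force: [-0.6, 1.3, -2.4]
gripper_width: 30.4
gripper_force: 15.0
```

```bash
python3 -c "
from h import *
t=sensors.state();print(t['ee_pos'],t['force'],t['gripper_width'])
f=look('objective_c_mid')
Z['objective_c_mid']=t['ee_pos'][2]+22
f=look('objective_c_mid')
"
```

```text
[ 471.90121654 -110.78752298   92.99237682] [-0.56923652  1.25073622 -2.39656871] 30.36185190483006
tcp [ 470.8 -110.5   91.9] cam [463. -40. 279.]
objective_c_mid 0.93 [321.9 290.4] [ 473.6 -147.    27. ] tool mm [-36.6  -1.3  64.8]
tcp [ 470.2 -110.4   91.1] cam [462. -40. 277.]
objective_c_mid 0.7 [324.6 290.7] [ 469.8 -108.6  115. ] tool mm [  1.9  -0.3 -23.9]
```

Call:
{"fn": "step_arm", "kwargs": {"plan": [2.52,2.66,0,0,0,0,2.52,2.66,0,0,0,0,2.52,2.66,0,0,0,0,2.52,2.66,0,0,0,0,2.52,2.66,0,0,0,0]}}

```text
time_s: 15.85
ee_pos: [589.5, 31.0, 91.1]
ee_rot: [-179.8, -0.0, 96.5]
force: [0.1, -0.9, -2.1]
gripper_width: 30.3
gripper_force: 15.0
```

Call:
{"fn": "step_arm", "kwargs": {"plan": [2.52,2.66,0,0,0,0,0,0,0,0,0,0,0,0,0,0,0,0,0,0,0,0,0,0]}}

```text
time_s: 16.18
ee_pos: [611.6, 57.5, 91.0]
ee_rot: [-179.8, 0.0, 96.6]
force: [-0.1, -0.7, -2.3]
gripper_width: 30.0
gripper_force: 15.0
```

Call:
{"fn": "step_arm", "kwargs": {"plan": [0,0,1.5,0,0,0,0,0,1.5,0,0,0,0,0,1,0,0,0,0,0,0.5,0,0,0,0,0,0,0,0,0]}}

```text
time_s: 16.6
ee_pos: [611.4, 56.8, 46.3]
ee_rot: [-179.8, -0.0, 96.5]
force: [-0.6, -0.5, -1.1]
gripper_width: 30.3
gripper_force: 15.0
```

```bash
python3 -c "
from h import *
look('seat_3')
"
```

```text
tcp [612.4  57.   47.3] cam [604. 127. 232.]
seat_3 0.94 [327.5 161.5] [605.4 121.6  11. ] tool mm [65.   0.4 36.4]
seat_3 0.84 [326.7 258.4] [612.3  57.4  11. ] tool mm [ 0.3  0.  36.3]
```

Call:
{"fn": "step_arm", "kwargs": {"plan": [0,0,1.2,0,0,0,0,0,0.8,0,0,0,0,0,0.5,0,0,0,0,0,0.3,0,0,0,0,0,0,0,0,0]}}

```text
time_s: 17.12
ee_pos: [612.6, 57.6, 19.2]
ee_rot: [-179.9, -0.0, 96.5]
force: [-0.1, 0.7, -0.9]
gripper_width: 30.3
gripper_force: 15.0
```

Call:
{"fn": "step_arm", "kwargs": {"plan": [0,0,0.1,0,0,0,0,0,0,0,0,0]}}

```text
time_s: 17.28
ee_pos: [613.2, 57.7, 19.0]
ee_rot: [180.0, -0.0, 96.5]
force: [0.5, -0.1, -1.5]
gripper_width: 30.1
gripper_force: 15.0
```

Call:
{"fn": "step_arm", "kwargs": {"plan": [0,0,0.1,0,0,0,0,0,0,0,0,0]}}

```text
time_s: 17.45
ee_pos: [613.1, 57.7, 17.9]
ee_rot: [180.0, -0.0, 96.5]
force: [-0.2, -0.3, -2.2]
gripper_width: 29.9
gripper_force: 15.0
```

Call:
{"fn": "step_arm", "kwargs": {"plan": [0,0,0.1,0,0,0,0,0,0,0,0,0]}}

```text
time_s: 17.62
ee_pos: [613.1, 57.7, 16.8]
ee_rot: [180.0, -0.0, 96.5]
force: [1.1, -0.1, -2.2]
gripper_width: 30.6
gripper_force: 15.0
```

Call:
{"fn": "step_arm", "kwargs": {"plan": [0,0,0.08,0,0,0,0,0,0,0,0,0]}}

```text
time_s: 17.78
ee_pos: [613.1, 57.7, 16.7]
ee_rot: [180.0, -0.0, 96.5]
force: [-1.5, -0.6, 2.6]
gripper_width: 30.6
gripper_force: 15.0
```

Call:
{"fn": "step_arm", "kwargs": {"plan": [0,0,0.05,0,0,0,0,0,0,0,0,0]}}

```text
time_s: 17.95
ee_pos: [613.1, 57.7, 16.6]
ee_rot: [180.0, -0.0, 96.5]
force: [-3.8, 0.2, 7.3]
gripper_width: 30.2
gripper_force: 15.0
```

Call:
{"fn": "step_arm", "kwargs": {"plan": [0,0,0,0,0,0,0,0,0,0,0,0,0,0,0,0,0,0,0,0,-0.5,0,0,0,0,0,-2,0,0,0], "hand": 5}}

```text
time_s: 18.37
ee_pos: [610.5, 57.5, 37.8]
ee_rot: [-179.6, -0.0, 96.5]
force: [0.0, -0.0, -0.3]
gripper_width: 49.8
gripper_force: 0.0
```

Call:
{"fn": "step_arm", "kwargs": {"plan": [0,0,-3.5,0,0,0,0,0,-3.5,0,0,0,2.12,-2.92,0,0,0,0,2.12,-2.92,0,0,0,0,2.12,-2.92,0,0,0,0]}}

```text
time_s: 18.78
ee_pos: [518.2, 111.2, 111.3]
ee_rot: [179.9, -0.0, 96.5]
force: [0.2, 0.6, -0.2]
gripper_width: 50.0
gripper_force: 0.0
```

Call:
{"fn": "step_arm", "kwargs": {"plan": [2.12,-2.92,0,0,0,0,2.12,-2.92,0,0,0,0,0,0,0,0,0,0,0,0,0,0,0,0], "hand": 6}}

```text
time_s: 19.12
ee_pos: [454.8, 147.0, 111.0]
ee_rot: [180.0, -0.0, 96.7]
force: [0.2, 0.3, -0.7]
gripper_width: 60.0
gripper_force: 0.0
```

```bash
python3 -c "
from h import *
f=look('objective_d_mid','w8.png');look('seat_4')"
```

```text
tcp [456.3 146.7 111.1] cam [446. 217. 297.]
objective_d_mid 0.82 [315.9 260.7] [449.1 130.8  32. ] tool mm [-15.   -9.1  79. ]
tcp [457.3 146.2 110.8] cam [448. 217. 297.]
seat_4 0.95 [485.4 280. ] [605.5 122.7  11. ] tool mm [-40.2 144.4 100. ]
seat_4 0.17 [318.3 259.6] [453.7 124.7  11. ] tool mm [-21.   -6.2  99.8]
```

View pics/w8.png

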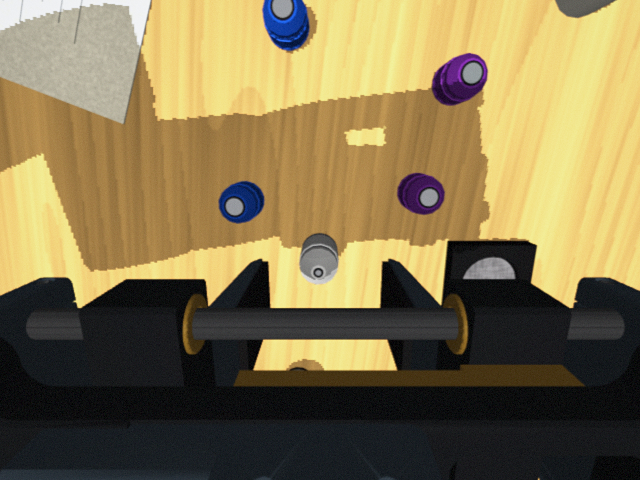

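d at (319,257), lens at (319,272); it lies a bit short of the tool. Checking by its lens.

```bash
python3 -c "
from h import *
f=look('objective_d_mid')
print(toz(f,(319,272),64),toz(f,(319,239),5))
s=grab('side')
for d in viewer.pinpoint('objective_d_mid',s)[:3]: print(d['score'],toz(s,d['location'],32))"
```

```text
tcp [457.1 146.  110.5] cam [449. 216. 296.]
objective_d_mid 0.84 [314.9 256.7] [450.4 133.4  32. ] tool mm [-11.8  -8.2  78.5]
[454.34575893 132.17022408  64.        ] [452.41124581 141.65425926   5.        ]
0.78 [449.7898559  130.35359792  32.        ]
```

Call:
{"fn": "step_arm", "kwargs": {"plan": [-1.44,-0.62,0,0,0,0,0,0,3,0,0,0,0,0,3.2,0,0,0,0,0,2,0,0,0,0,0,1.3,0,0,0]}}

```text
time_s: 19.93
ee_pos: [450.2, 130.6, 13.2]
ee_rot: [-179.8, 0.0, 96.5]
force: [-0.4, 0.7, -0.0]
gripper_width: 59.8
gripper_force: 0.0
```

Call:
{"fn": "step_arm", "kwargs": {"plan": [0,0,0.6,0,0,0,0,0,0,0,0,0,0,0,0,0,0,0,0,0,0,0,0,0,0,0,0,0,0,0], "hand": 2.8}}

```text
time_s: 20.35
ee_pos: [452.0, 131.5, 10.4]
ee_rot: [179.9, -0.0, 96.5]
force: [0.4, -0.1, 0.5]
gripper_width: 30.1
gripper_force: 15.0
```

Call:
{"fn": "step_arm", "kwargs": {"plan": [0,0,0,0,0,0,0,0,0,0,0,0]}}

```text
time_s: 20.52
ee_pos: [452.0, 131.5, 10.3]
ee_rot: [179.9, -0.0, 96.5]
force: [-0.7, -0.6, 4.1]
gripper_width: 30.6
gripper_force: 15.0
```

Call:
{"fn": "step_arm", "kwargs": {"plan": [0,0,-0.3,0,0,0,0,0,-0.7,0,0,0,0,0,-1,0,0,0,0,0,0,0,0,0]}}

```text
time_s: 20.85
ee_pos: [452.4, 131.7, 31.0]
ee_rot: [179.8, -0.0, 96.5]
force: [0.4, -0.2, -0.7]
gripper_width: 30.3
gripper_force: 15.0
```

Call:
{"fn": "step_arm", "kwargs": {"plan": [0,0,-2,0,0,0,0,0,-3,0,0,0,0,0,-2,0,0,0,0,0,0,0,0,0,0,0,0,0,0,0]}}

```text
time_s: 21.27
ee_pos: [451.7, 131.5, 99.8]
ee_rot: [179.9, -0.0, 96.5]
force: [0.3, -0.3, -3.1]
gripper_width: 29.9
gripper_force: 15.0
```

```bash
python3 -c "
from h import *
Z['objective_d_mid']=sensors.state()['ee_pos'][2]+24
look('objective_d_mid')"
```

```text
tcp [450.6 131.2  98.7] cam [443. 202. 285.]
objective_d_mid 0.69 [324.5 291.1] [451.  133.1 123.8] tool mm [  1.9   0.6 -25.1]
```

Call:
{"fn": "step_arm", "kwargs": {"plan": [-0.54,3.06,0,0,0,0,-0.54,3.06,0,0,0,0,-0.54,3.06,0,0,0,0,-0.54,3.06,0,0,0,0,-0.54,3.06,0,0,0,0]}}

```text
time_s: 21.78
ee_pos: [606.5, 121.6, 96.9]
ee_rot: [-179.8, 0.0, 96.5]
force: [0.8, 0.3, -1.7]
gripper_width: 30.0
gripper_force: 15.0
```

Call:
{"fn": "step_arm", "kwargs": {"plan": [0,0,0,0,0,0,0,0,1.5,0,0,0,0,0,2,0,0,0,0,0,1,0,0,0,0,0,0,0,0,0]}}

```text
time_s: 22.2
ee_pos: [603.0, 121.4, 50.1]
ee_rot: [-179.5, 0.0, 96.5]
force: [-0.8, -0.4, -2.5]
gripper_width: 30.1
gripper_force: 15.0
```

```bash
python3 -c "
from h import *
look('seat_4')"
```

```text
tcp [604.4 121.6  52. ] cam [596. 192. 236.]
seat_4 0.68 [327.7 255.8] [604.2 122.7  11. ] tool mm [ 1.   0.2 41. ]
```

Call:
{"fn": "step_arm", "kwargs": {"plan": [0,0,1.2,0,0,0,0,0,0.9,0,0,0,0,0,0.5,0,0,0,0,0,0.2,0,0,0,0,0,0,0,0,0]}}

```text
time_s: 22.72
ee_pos: [606.2, 121.9, 26.2]
ee_rot: [-180.0, -0.0, 96.5]
force: [-0.9, -1.4, -2.3]
gripper_width: 30.2
gripper_force: 15.0
```

Call:
{"fn": "step_arm", "kwargs": {"plan": [0,0,0.1,0,0,0,0,0,0,0,0,0]}}

```text
time_s: 22.88
ee_pos: [606.7, 122.0, 25.8]
ee_rot: [180.0, -0.0, 96.5]
force: [-0.3, -0.1, -3.0]
gripper_width: 30.3
gripper_force: 15.0
```

Call:
{"fn": "step_arm", "kwargs": {"plan": [0,0,0.1,0,0,0,0,0,0,0,0,0]}}

```text
time_s: 23.05
ee_pos: [606.5, 122.0, 24.7]
ee_rot: [180.0, -0.0, 96.5]
force: [0.2, -0.1, -2.5]
gripper_width: 30.3
gripper_force: 15.0
```

Call:
{"fn": "step_arm", "kwargs": {"plan": [0,0,0.08,0,0,0,0,0,0,0,0,0]}}

```text
time_s: 23.22
ee_pos: [606.4, 121.9, 23.6]
ee_rot: [-180.0, -0.0, 96.5]
force: [-0.4, 0.4, -2.0]
gripper_width: 30.6
gripper_force: 15.0
```

Call:
{"fn": "step_arm", "kwargs": {"plan": [0,0,0.15,0,0,0,0,0,0,0,0,0]}}

```text
time_s: 23.38
ee_pos: [606.3, 121.9, 21.9]
ee_rot: [-180.0, -0.0, 96.5]
force: [0.2, -0.4, -3.3]
gripper_width: 30.3
gripper_force: 15.0
```

Call:
{"fn": "step_arm", "kwargs": {"plan": [0,0,0.08,0,0,0,0,0,0,0,0,0]}}

```text
time_s: 23.55
ee_pos: [606.4, 122.0, 21.5]
ee_rot: [180.0, -0.0, 96.5]
force: [-0.4, -0.9, -1.3]
gripper_width: 30.5
gripper_force: 15.0
```

Call:
{"fn": "step_arm", "kwargs": {"plan": [0,0,0.06,0,0,0,0,0,0,0,0,0]}}

```text
time_s: 23.72
ee_pos: [606.4, 122.0, 21.4]
ee_rot: [180.0, -0.0, 96.5]
force: [-1.2, -1.1, 3.6]
gripper_width: 30.3
gripper_force: 15.0
```

Call:
{"fn": "step_arm", "kwargs": {"plan": [0,0,0,0,0,0,0,0,0,0,0,0,0,0,0,0,0,0,0,0,-0.5,0,0,0,0,0,-2,0,0,0], "hand": 5}}

```text
time_s: 24.13
ee_pos: [604.1, 121.5, 43.1]
ee_rot: [-179.6, 0.0, 96.5]
force: [-0.1, 0.6, 0.4]
gripper_width: 50.2
gripper_force: 0.0
```

Call:
{"fn": "step_arm", "kwargs": {"plan": [0,0,-3.5,0,0,0,0,0,-4,0,0,0,0,0,-2,0,0,0,-3.54,-1.9,0,0,0,0,-3.54,-1.9,0,0,0,0]}}

```text
time_s: 24.55
ee_pos: [578.3, 47.9, 143.0]
ee_rot: [179.7, 0.0, 96.7]
force: [-0.7, -0.2, -0.5]
gripper_width: 50.0
gripper_force: 0.0
```

Call:
{"fn": "step_arm", "kwargs": {"plan": [-3.54,-1.9,0,0,0,0,-3.54,-1.9,0,0,0,0,-3.54,-1.9,0,0,0,0,-3.54,-1.9,0,0,0,0,-3.54,-1.9,0,0,0,0]}}

```text
time_s: 24.97
ee_pos: [501.6, -141.0, 141.2]
ee_rot: [179.9, 0.0, 96.6]
force: [1.1, -0.8, -0.2]
gripper_width: 50.1
gripper_force: 0.0
```

Call:
{"fn": "step_arm", "kwargs": {"plan": [-3.54,-1.9,0,0,0,0,-3.54,-1.9,0,0,0,0,-3.54,-1.9,0,0,0,0,0,0,0,0,0,0,0,0,0,0,0,0], "hand": 6}}

```text
time_s: 25.38
ee_pos: [457.2, -253.1, 141.0]
ee_rot: [180.0, 0.0, 96.3]
force: [-0.6, -0.1, 1.1]
gripper_width: 59.6
gripper_force: 0.0
```

```bash
python3 -c "
from h import *
f=look('objective_a_mid','w9.png');look('seat_1')"
```

```text
tcp [ 457.8 -251.8  140.9] cam [ 449. -183.  327.]
objective_a_mid 0.79 [331.8 223.4] [ 462.9 -246.    17. ] tool mm [  5.1   5.7 123.9]
tcp [ 458.3 -250.5  140.8] cam [ 450. -181.  326.]
seat_1 0.81 [551.4  39.7] [627.3 -68.9  11. ] tool mm [161.  188.6 130. ]
```

View pics/w9.png

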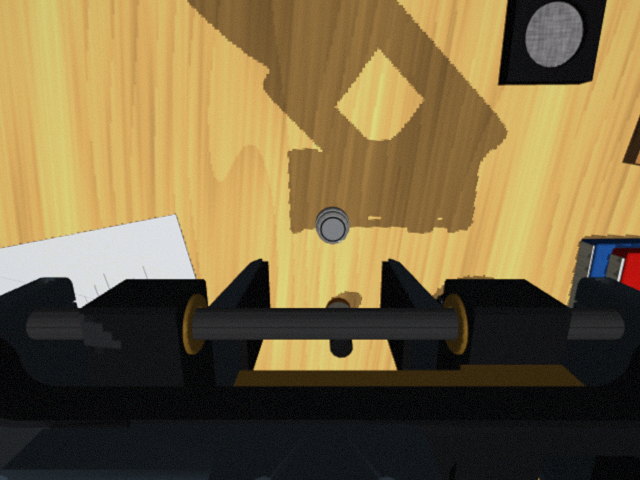

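a at (332,225), bottle beyond at (340,320), outside the gripper's narrow side. Going down on a.

Call:
{"fn": "step_arm", "kwargs": {"plan": [0.26,0.38,3,0,0,0,0,0,4,0,0,0,0,0,3.5,0,0,0,0,0,2,0,0,0,0,0,1,0,0,0]}}

```text
time_s: 26.0
ee_pos: [460.1, -245.9, 2.9]
ee_rot: [-179.7, -0.2, 96.7]
force: [-0.0, 0.3, 0.4]
gripper_width: 59.9
gripper_force: 0.0
```

Call:
{"fn": "step_arm", "kwargs": {"plan": [0,0,0.4,0,0,0,0,0,0.2,0,0,0,0,0,0.2,0,0,0,0,0,0,0,0,0], "hand": 5}}

```text
time_s: 26.33
ee_pos: [462.4, -248.7, -1.2]
ee_rot: [179.9, 0.1, 96.6]
force: [1.1, -0.1, 0.6]
gripper_width: 50.5
gripper_force: 0.0
```

Call:
{"fn": "step_arm", "kwargs": {"plan": [0,0,0.2,0,0,0,0,0,0,0,0,0]}}

```text
time_s: 26.5
ee_pos: [461.8, -248.6, -3.6]
ee_rot: [179.9, 0.0, 96.5]
force: [0.0, 0.9, -0.2]
gripper_width: 49.9
gripper_force: 0.0
```

Call:
{"fn": "step_arm", "kwargs": {"plan": [0,0,0,0,0,0,0,0,0,0,0,0,0,0,0,0,0,0,0,0,0,0,0,0,0,0,0,0,0,0], "hand": 2.8}}

```text
time_s: 26.92
ee_pos: [461.7, -248.6, -4.0]
ee_rot: [180.0, 0.0, 96.5]
force: [1.5, 0.3, 2.6]
gripper_width: 30.9
gripper_force: 15.0
```

Call:
{"fn": "step_arm", "kwargs": {"plan": [0,0,-0.3,0,0,0,0,0,-0.7,0,0,0,0,0,-1,0,0,0,0,0,0,0,0,0]}}

```text
time_s: 27.25
ee_pos: [462.6, -249.1, 17.7]
ee_rot: [179.8, 0.1, 96.5]
force: [0.7, -0.3, -0.8]
gripper_width: 30.9
gripper_force: 15.0
```

Call:
{"fn": "step_arm", "kwargs": {"plan": [0,0,-2,0,0,0,0,0,-3,0,0,0,0,0,-2,0,0,0,0,0,0,0,0,0,0,0,0,0,0,0]}}

```text
time_s: 27.67
ee_pos: [462.0, -248.7, 86.8]
ee_rot: [179.9, 0.1, 96.5]
force: [-0.2, 0.7, -1.1]
gripper_width: 31.0
gripper_force: 15.0
```

```bash
python3 -c "
from h import *
Z['objective_a_mid']=sensors.state()['ee_pos'][2]+21
look('objective_a_mid')"
```

```text
tcp [ 461.  -248.2   85.6] cam [ 453. -178.  272.]
objective_a_mid 0.91 [324.7 285.5] [ 461.2 -245.1  107.8] tool mm [  3.    0.5 -22.3]
```

Call:
{"fn": "step_arm", "kwargs": {"plan": [2.28,2.64,0,0,0,0,2.28,2.64,0,0,0,0,2.28,2.64,0,0,0,0,2.28,2.64,0,0,0,0,2.28,2.64,0,0,0,0]}}

```text
time_s: 28.18
ee_pos: [579.3, -118.6, 83.8]
ee_rot: [-179.8, -0.1, 96.5]
force: [0.3, -1.2, -0.9]
gripper_width: 30.5
gripper_force: 15.0
```

Call:
{"fn": "step_arm", "kwargs": {"plan": [2.28,2.64,0,0,0,0,2.28,2.64,0,0,0,0,0,0,0,0,0,0,0,0,2,0,0,0,0,0,2,0,0,0]}}

```text
time_s: 28.6
ee_pos: [626.9, -68.2, 44.4]
ee_rot: [-180.0, 0.0, 96.6]
force: [-0.2, -0.9, -1.2]
gripper_width: 31.2
gripper_force: 15.0
```

Call:
{"fn": "step_arm", "kwargs": {"plan": [0,0,0,0,0,0,0,0,0,0,0,0]}}

```text
time_s: 28.77
ee_pos: [624.9, -68.7, 43.5]
ee_rot: [-179.7, -0.1, 96.5]
force: [0.4, 0.5, -0.6]
gripper_width: 30.6
gripper_force: 15.0
```

```bash
python3 -c "
from h import *
look('seat_1')"
```

```text
tcp [626.2 -69.   45. ] cam [617.   2. 229.]
seat_1 0.95 [328.2 261.7] [626.8 -69.5  11. ] tool mm [-0.6  0.7 34. ]
```

Call:
{"fn": "step_arm", "kwargs": {"plan": [0,0,1.2,0,0,0,0,0,1.1,0,0,0,0,0,0.6,0,0,0,0,0,0.3,0,0,0,0,0,0,0,0,0]}}

```text
time_s: 29.28
ee_pos: [626.0, -68.7, 12.5]
ee_rot: [-179.9, -0.0, 96.5]
force: [-0.4, -0.7, -1.6]
gripper_width: 30.7
gripper_force: 15.0
```

Call:
{"fn": "step_arm", "kwargs": {"plan": [0,0,0.1,0,0,0,0,0,0,0,0,0]}}

```text
time_s: 29.45
ee_pos: [627.1, -68.8, 12.9]
ee_rot: [180.0, 0.0, 96.5]
force: [0.1, -1.0, -1.5]
gripper_width: 30.9
gripper_force: 15.0
```

Call:
{"fn": "step_arm", "kwargs": {"plan": [0,0,0.15,0,0,0,0,0,0,0,0,0]}}

```text
time_s: 29.62
ee_pos: [627.0, -68.8, 11.4]
ee_rot: [180.0, -0.0, 96.5]
force: [0.5, 0.1, -0.4]
gripper_width: 30.7
gripper_force: 15.0
```

Call:
{"fn": "step_arm", "kwargs": {"plan": [0,0,0.1,0,0,0,0,0,0,0,0,0]}}

```text
time_s: 29.78
ee_pos: [626.8, -68.8, 10.2]
ee_rot: [180.0, -0.0, 96.5]
force: [-1.0, -1.2, -1.3]
gripper_width: 30.8
gripper_force: 15.0
```

Call:
{"fn": "step_arm", "kwargs": {"plan": [0,0,0.15,0,0,0,0,0,0,0,0,0]}}

```text
time_s: 29.95
ee_pos: [626.7, -68.7, 8.6]
ee_rot: [-180.0, -0.0, 96.5]
force: [-0.5, -0.3, -1.8]
gripper_width: 30.8
gripper_force: 15.0
```

Call:
{"fn": "step_arm", "kwargs": {"plan": [0,0,0.1,0,0,0,0,0,0,0,0,0]}}

```text
time_s: 30.12
ee_pos: [626.7, -68.7, 7.5]
ee_rot: [-180.0, -0.0, 96.5]
force: [-0.6, 0.2, -1.4]
gripper_width: 30.9
gripper_force: 15.0
```

Call:
{"fn": "step_arm", "kwargs": {"plan": [0,0,0.07,0,0,0,0,0,0,0,0,0]}}

```text
time_s: 30.28
ee_pos: [626.9, -68.8, 7.1]
ee_rot: [180.0, -0.0, 96.5]
force: [0.7, 0.3, -1.6]
gripper_width: 30.6
gripper_force: 15.0
```

Call:
{"fn": "step_arm", "kwargs": {"plan": [0,0,0.07,0,0,0,0,0,0,0,0,0]}}

```text
time_s: 30.45
ee_pos: [626.9, -68.8, 7.0]
ee_rot: [180.0, 0.0, 96.5]
force: [-2.6, 0.2, 4.1]
gripper_width: 30.9
gripper_force: 15.0
```

Call:
{"fn": "step_arm", "kwargs": {"plan": [0,0,0,0,0,0,0,0,0,0,0,0,0,0,0,0,0,0,0,0,-0.5,0,0,0,0,0,-2,0,0,0], "hand": 5}}

```text
time_s: 30.87
ee_pos: [624.4, -68.5, 28.6]
ee_rot: [-179.6, -0.1, 96.5]
force: [-0.1, 0.7, 0.7]
gripper_width: 50.1
gripper_force: 0.0
```

Call:
{"fn": "step_arm", "kwargs": {"plan": [0,0,-3,0,0,0,0,0,-4,0,0,0,0,-3,-3,0,0,0,0,-4,0,0,0,0,0,-4,0,0,0,0]}}

```text
time_s: 31.28
ee_pos: [518.8, -81.5, 133.1]
ee_rot: [179.7, 0.1, 96.6]
force: [-0.0, 0.4, 1.0]
gripper_width: 50.5
gripper_force: 0.0
```

Call:
{"fn": "step_arm", "kwargs": {"plan": [0,-4,0,0,0,0,0,-4,0,0,0,0,0,-3,0,0,0,0,0,0,0,0,0,0,0,0,0,0,0,0]}}

```text
time_s: 31.7
ee_pos: [408.0, -93.9, 131.5]
ee_rot: [179.9, 0.0, 96.5]
force: [0.6, -0.7, -0.7]
gripper_width: 50.0
gripper_force: 0.0
```

```bash
python3 -c "
from h import *
t=grab('top');s=grab('side');a=t['img'][150:300,230:500];b=s['img'][120:330,190:430]
cv2.imwrite('pics/end.png',np.hstack([cv2.resize(a,(400,222)).copy() if 0 else cv2.copyMakeBorder(cv2.resize(a,(400,222)),0,128,0,0,0),cv2.resize(b,(400,350))])[:,:,::-1])
"
```

```text
(no output)
```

View pics/end.png

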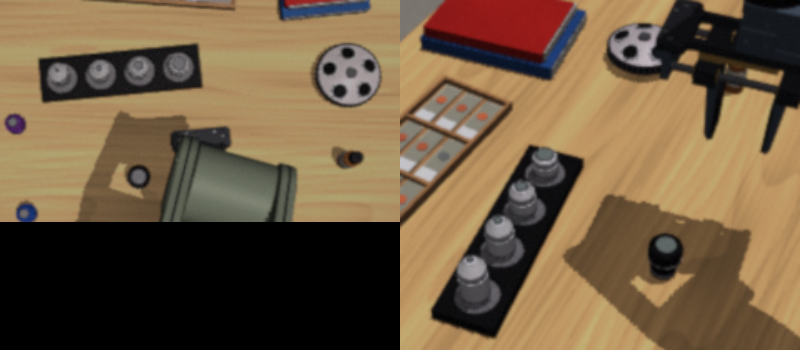

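All four stand upright in their wells, rising in length from the nosepiece end (crop (545,160)) to the far end (473,285). The bottle is still standing at crop (350,158).

```bash
python3 -c "
from h import *
print(env.job_done())"
```

```text
the job is handed in; nothing more can be done
None
```

The job is handed in: objectives a, b, c and d stand upright in wells 1 to 4, shortest next to the nosepiece, each set down gently, with the oil bottle still standing; the robot's clock read about 32 s.

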